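# Clear the sculptor's turntable and set the carving on it

### The job

The carved plaster rabbit is to be inspected on the sculptor's turntable, but a plaster offcut has been left lying there. First put that offcut into the scrap tray (the plain tray without partitions), then stand the rabbit upright in the middle of the turntable, setting it down rather than dropping it.

Things in the scene. Friction and masses are not known exactly. Their poses are not given: they have to be found in the camera images.
- wheel: Sculptor's metal turntable (banding wheel), locked so that it does not turn, fixed to the table: a round aluminium disc 170 mm across with two rings marked around its middle, on a dark foot. Origin on its axis at the table surface, z up; the disc's flat top is 55 mm above the origin.
- offcut: Off-white plaster offcut lying flat on the turntable: a stepped block 78 mm long (x), 36 mm wide (y, flat sides); 34 mm high from x = -39 to +11 mm, 22 mm high from there to +39 mm. Origin at the middle of its underside, z up. About 90 g. Another plaster piece lies on the bare table and is not meant.
- rabbit: Plaster rabbit in a row with a plaster cone and six-sided prism, any order. 92 mm high over its laid-back ears; base 66 (x) by 50 (y) by 14 mm. Origin at the centre of its underside, z up, nose to -x. Body: flat sides 38 mm apart in y, from 14 to 59 mm up and x = -20 to +28 mm; head and ears above it are narrower. 220 g. Grip across y at 45 to 50 mm up.
- scrap_tray: Scrap tray: plain open grey plastic tray, no partitions, a few thin plaster chips on its floor, fixed to the table left or right of the turntable. 200 (x) by 160 (y) by 45 mm high outside, walls and floor 4 mm thick. Origin at the centre of its underside, z up. The like tray with two partitions and tools is not meant.
Things that resemble listed ones, but are neither listed nor needed, are in the scene too. What is shaped like the wheel but orange or pink is not meant.

How it is judged:
On the way, in this order (a step that is already met when the one before it is completed fails the run):
1. the offcut has been put into the scrap tray and let go (x of offcut in the frame of scrap_tray between -0.09 and 0.09 m and y of offcut in the frame of scrap_tray between -0.07 and 0.07 m and z of offcut in the frame of scrap_tray between -0.005 and 0.05 m and contact force between the fingers and offcut below 0.3 N and linear speed of offcut below 0.03 m/s), for 0.2 s.
2. the rabbit stands upright in the middle of the turntable (horizontal distance between rabbit and wheel below 0.02 m and z of rabbit in the frame of wheel between 0.05 and 0.063 m and angle between rabbit's own z axis and vertical below 0.17 rad and contact force between the fingers and rabbit below 0.3 N and linear speed of rabbit below 0.03 m/s), for 0.2 s.
At the end, for the whole second after the job is handed in: The offcut lies at rest inside the scrap tray (its origin at least 6 mm inside the tray's inner walls and under 50 mm above the tray's underside), and the rabbit stands released and at rest on the turntable's top, its origin within 20 mm of the turntable's axis and tilted less than 10 degrees (all of step 1 and all of step 2); the robot touches nothing.
It fails at once if the rabbit is dropped or thrown: moving faster than 0.6 m/s while the fingers do not hold it (a fall of about 18 mm or more) (linear speed of rabbit above 0.6 m/s and contact force between the fingers and rabbit below 0.1 N).
It also fails if it takes over 72 s, if anything falls off the work surface, if the arm or the gripper's body presses on something with over 40 N, if the wrist force passes 120 N, or if a joint passes its speed limit or range.

### The arm

A 6-joint arm with a two-finger parallel gripper is mounted at the origin on the work surface. World frame = base frame: x ahead of the robot, y to its left, z up, the work surface at z = 0. Lengths are in m, angles in rad, forces in N, time in s.
With the tool pointing down it reaches from about 0.375 to 0.75 m from the base axis. Payload 9 kg.
Tool frame: the origin (TCP) lies midway between the tips of the shut fingers; the grasp point (between the pads) lies 19 mm behind it; z points along the fingers, y is the line along which they close (so a half turn about z gives the same grasp; the last joint's range is limited). The gripper opens to 85 mm and grips with 20 to 120 N. Pads are 22 mm wide; open, the fingers measure 114 mm over their backs; the gripper's body (76 mm by 85 mm) begins 54 mm behind the grasp point. The pads swing forward as they close: fully open they stand 13 mm farther back than shut.
Start: joints at [1.037, 0.104, 0.097, 1.564, 0, 1.353], TCP at [0.186, 0.57, 0.231] pointing down, gripper open.
Joint ranges: [-2.99, 2.99], [-0.84, 1.86], [-1.1, 1.16], [-1.84, 2.11], [-1.51, 1.56], [-3.14, 3.14]. Speed limits (rad/s): [2.22, 2.22, 2.57, 3.14, 3.14, 3.14].

### API

Orientations are given as a unit quaternion [x, y, z, w].
In Python, from rig import arm gives the robot as it stands.
- The arm moves only by the tool play_rows, never from a script. Its argument "deltas" is a list of rows, each a list of 7 numbers: the opening, from 0 (shut) to 1 (fully open), then the shift along the tool's x, y, z in units of 40 mm (1.0 is 40 mm), then the turn, a rotation vector about the tool's x, y, z in units of 6 degrees (1.0 is 6 degrees). A call has 1 to 5 rows; each row is the pose to reach, as a shift and turn from the pose commanded when the call began, along the tool's axes at that moment; what a row does not reach only later rows make up. A row lasts 1/12 s, in which the tool goes at most 41.7 mm and 7.16 degrees, less where a joint would pass 70% of its speed; a pose out of reach is approached as far as the arm can. A call with a gripper value outside its range is refused whole. The fingers move at their own pace and stop on an object; "grip_force" is the grip in N (left out, the last holds). Time passes only in rows, so rows that repeat a pose let the fingers close. It gives the time, the measured TCP pose, the force, the opening and the grip force at its end, in the units of the state.
- arm.sense(): the state, without advancing time (a new reading comes with each control period).
- arm.snapshot(name): name is "side" or "top" or "wrist"; returns a dict with "frame" (400x640x3 uint8, red, green, blue), "z_map" (400x640 float32, m along the optical axis (not along the pixel's ray), 0 where there is no reading), "mtx" (3x3 intrinsics, pixels), "position" and "orientation" of the camera in the world; the wrist camera has in their place "mount" (4x4, takes a point from camera to tool coordinates, whose origin is the TCP and whose axes are the flange's). Camera axes: x right, y up, looking along -z (the intrinsics and any distortion apply to the point x, -y, -z); pixel columns grow to the right and rows downward; lengths in m; the calibration is good to about 2 mm. The wrist camera is an equidistant fisheye: a pixel r from the principal point sees the ray r / f radians off the axis. A picture is of the moment at which its call begins: read the wrist's pose just before it.
- arm.hand_in(): hands the job in; it is judged then, once.
Trained networks look in a picture, given as the dict that the camera call returned (one of the last four; its "shot" number tells which), for a name from the list of things; names that differ only in an ending like _2 or _b are one class to them, and where a whole thing is asked for, a point or a joint stands for the part that bears it (a point fixed in the world has none). Each returns a list of dicts, best first, with "p" (0 to 1); they miss things now and then, are a little off and sometimes report something else, mostly with a low value. They report only what shows in the picture. A call takes as long as a camera call. They do not tell look-alikes from the thing itself.
- arm.boxes_of(picture, thing): "rect" ([left, top, right, bottom] in pixels, round what is visible of it).
The state is a dict: "time_s": time; "joint_positions": joint angles; "joint_vel": joint speeds; "effort": joint torques, N m; "tool_pos": TCP position; "tcp_rot": TCP orientation; "force": force on the tool from outside, world axes, zero at the start; "moment": the same for the moment, N m; "width": finger opening in m; "finger_force": force on a finger pad.
Only numpy, scipy, OpenCV 4.12 (cv2) and the standard library are available. Lean on these libraries where they do the work, as an engineer would, in place of code of your own. Each camera call takes 0.05 s, during which the arm holds its last target. There are 200 camera calls.

## Working session

There is one attempt and no reset: what is moved stays moved. The work goes in short steps, Python scripts to look and compute and a tool call to move; the robot and the scene stay as the last step left them, time stands still between calls to the robot, and variables do not carry over. Pictures are saved under pics/ and viewed, at most 10 in all, crops included, and the job is handed in when it is done.

Besides the shell and the picture viewer there is one more tool, called after ">>>" by a JSON object that holds its "method" and its "body", one argument or row to a line. play_rows: Moves the arm, as the interface text tells. Its arguments: {"type":"object","properties":{"deltas":{"type":"array","items":{"type":"array","items":{"type":"number"}}},"grip_force":{"type":"number"}},"required":["deltas"]}

```bash
mkdir -p pics; cat > h.py <<'E'
import numpy as np, cv2, pickle
from scipy.spatial.transform import Rotation as R
from rig import arm
def cloud(s):
    z=s["z_map"]; K=np.array(s["mtx"]); v,u=np.mgrid[:z.shape[0],:z.shape[1]]
    P=np.stack([(u-K[0,2])/K[0,0]*z,-(v-K[1,2])/K[1,1]*z,-z],-1)
    o=np.array(s["orientation"]); M=R.from_quat(o).as_matrix() if o.size==4 else o
    W=P@M.T+np.array(s["position"]); W[z==0]=np.nan; return W
def save(s,n): cv2.imwrite(f"pics/{n}.png",s["frame"][:,:,::-1])
E
python3 - <<'E'
from h import *
print(arm.sense())
for n in("top","side"):
    s=arm.snapshot(n); save(s,n+"0"); W=cloud(s); pickle.dump((s["frame"],W),open(n+".pkl","wb"))
    print(n,s["position"],s["orientation"],s["mtx"],[k for k in s])
    for t in("wheel","offcut","rabbit","scrap_tray"):
        for b in arm.boxes_of(s,t)[:5]:
            l,tp,r,bt=b["rect"]; c=W[int((tp+bt)/2),int((l+r)/2)]
            print(t,round(b["p"],2),np.round(b["rect"]),np.round(c,3))
E
```

```text
{'time_s': 0.0, 'joint_positions': array([1.03730991e+00, 1.04704060e-01, 9.64694086e-02, 1.56390101e+00,
       4.16270880e-05, 1.35307258e+00]), 'joint_vel': array([-0.0001759 , -0.00151602,  0.00139495, -0.00105102,  0.0008553 ,
        0.00064732]), 'effort': array([-8.86017806e-04, -5.56936491e+01,  5.03642321e+01,  1.76958129e-02,
       -5.19240020e-04, -3.96675307e-05]), 'tool_pos': array([0.18614491, 0.57004689, 0.23051962]), 'tcp_rot': array([ 1.57226226e-01,  9.87562385e-01, -6.15344711e-04, -2.65019431e-04]), 'force': array([-0.73301143,  0.17514645,  0.51015938]), 'moment': array([-0.04039175,  0.01204475, -0.01337819]), 'finger_force': 0.0, 'width': 0.08491806398007135}
top [0.34804429 0.00865427 1.06072013] [ 0.03463612 -0.03046877 -0.69922602  0.7134108 ] [[434.86397694   0.         322.17368894]
 [  0.         434.86397694 201.58734425]
 [  0.           0.           1.        ]] ['frame', 'z_map', 'mtx', 'position', 'orientation', 'shot']
wheel 0.79 [306.  84. 376. 161.] [ 0.621 -0.024  0.089]
wheel 0.72 [141. 129. 219. 218.] [0.509 0.369 0.007]
wheel 0.7 [169. 257. 
[... 167 characters left out ...]
351. 222.] [ 0.423 -0.014  0.077]
scrap_tray 0.74 [142. 132. 220. 218.] [0.504 0.367 0.003]
side [0.309923   0.9665004  0.69404572] [-0.02695374  0.475614    0.8775117  -0.05511836] [[447.11597816   0.         311.20711014]
 [  0.         447.11597816 201.63257482]
 [  0.           0.           1.        ]] ['frame', 'z_map', 'mtx', 'position', 'orientation', 'shot']
wheel 0.84 [347. 141. 401. 183.] [ 0.265 -0.253  0.057]
wheel 0.82 [350. 259. 438. 331.] [0.223 0.312 0.058]
wheel 0.62 [204. 178. 267. 224.] [0.626 0.013 0.056]
offcut 0.96 [225. 179. 251. 198.] [ 0.624 -0.009  0.08 ]
rabbit 0.69 [300. 187. 324. 224.] [0.421 0.022 0.064]
scrap_tray 0.96 [187. 275. 309. 360.] [0.51  0.357 0.005]
```

View pics/top0.png

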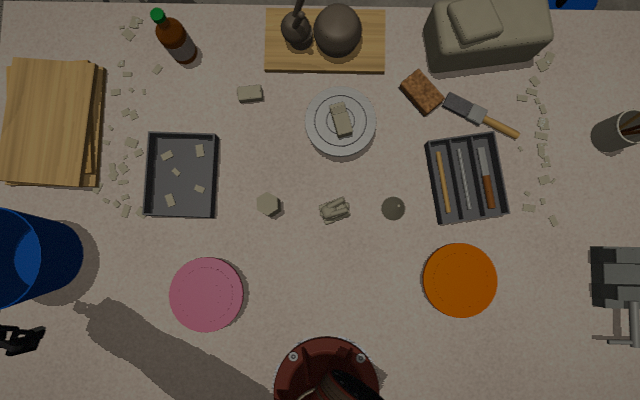

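View pics/side0.png

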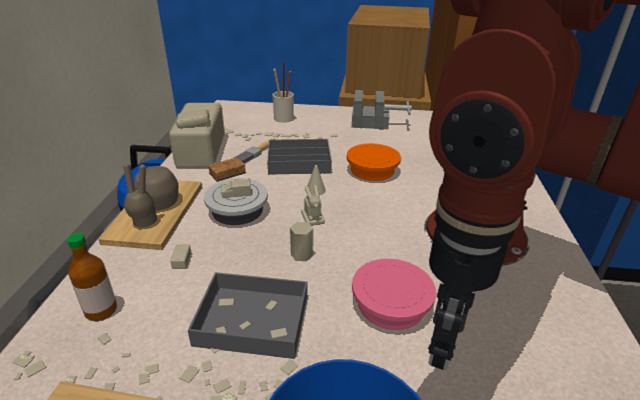

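```bash
python3 - <<'E'
from h import *
def rect(Q,n):
    (c,sz,a)=cv2.minAreaRect(Q[:,:2].astype(np.float32)*1000)
    b=cv2.boxPoints((c,sz,a)); 
    print(n,len(Q),"c",np.round(c,1),"sz",np.round(sz,1),"a",round(a,1),"zmed",round(np.median(Q[:,2])*1e3,1),"zmax",round(Q[:,2].max()*1e3,1),"mean",np.round(Q[:,:2].mean(0)*1e3,1))
for n in("top","side"):
    F,W=pickle.load(open(n+".pkl","rb")); P=W.reshape(-1,3); P=P[~np.isnan(P[:,0])]; x,y,z=P.T
    print(n,"table z",np.median(z[z<.02]))
    nw=np.hypot(x-.625,y+.005)<.11
    rect(P[nw&(z>.05)&(z<.06)],"wheel disc")
    rect(P[nw&(z>.066)],"offcut all"); rect(P[nw&(z>.083)&(z<.1)],"offcut high"); rect(P[nw&(z>.072)&(z<.081)],"offcut low")
    nr=(abs(x-.42)<.06)&(abs(y+.0)<.06)
    for a,b in((.008,.02),(.02,.055),(.055,.066),(.066,.1)): rect(P[nr&(z>a)&(z<b)],f"rab {a}-{b}")
    nt=(abs(x-.505)<.15)&(abs(y-.365)<.15)
    rect(P[nt&(z>.038)&(z<.052)],"tray rim")
    # other tall objects along path
    print("max z",[ (xx/100, [int(1000*z[(abs(x-xx/100)<.05)&(abs(y-yy/100)<.05)].max(initial=0)) for yy in range(-40,50,10)]) for xx in range(10,80,10)])
E
```

```text
top table z 0.0009812059427320996
wheel disc 3336 c [634.1 -23.4] sz [168.  168.1] a 17.8 zmed 55.9 zmax 60.0 mean [632.5 -22.7]
offcut all 543 c [632.4 -23.9] sz [78.5 36.6] a 16.8 zmed 88.0 zmax 93.7 mean [628.5 -24. ]
offcut high 396 c [626.1 -25.8] sz [65.3 36.5] a 17.0 zmed 89.0 zmax 93.7 mean [622.2 -26.7]
offcut low 110 c [632.  -23.1] sz [78.3 35.6] a 14.7 zmed 77.2 zmax 81.0 mean [649.9 -16. ]
rab 0.008-0.02 146 c [412.1 -18.5] sz [77.1 65.7] a 21.6 zmed 13.9 zmax 19.4 mean [417.2 -12.5]
rab 0.02-0.055 63 c [426.2 -17.6] sz [38.5 66.5] a 23.6 zmed 34.7 zmax 54.9 mean [421.5 -23.3]
rab 0.055-0.066 77 c [422.9  -9.1] sz [35.2 62.3] a 19.6 zmed 58.7 zmax 63.9 mean [425.7 -23.4]
rab 0.066-0.1 290 c [421.9  -9.1] sz [33.2 60.1] a 23.0 zmed 80.2 zmax 95.1 mean [422.4  -8.9]
tray rim 714 c [502.3 356.3] sz [162.  200.4] a 89.1 zmed 44.5 zmax 51.5 mean [506.  359.5]
max z [(0.1, [7, 8, 8, 354, 361, 218, 56, 58, 6]), (0.2, [61, 63, 60, 7, 7, 6, 61, 61, 60]), (0.3, [61, 63, 61, 6, 6, 7, 62, 61, 57]), (0.4, [50, 57, 89, 70, 95, 86, 85, 49, 51]), (0.5, [51, 48, 50, 33, 54, 84, 80, 49, 5
[... 599 characters left out ...]
5]
rab 0.02-0.055 184 c [428.2   2.3] sz [30.6 60.2] a 63.3 zmed 34.6 zmax 55.0 mean [423.5   4.7]
rab 0.055-0.066 56 c [4.283e+02 2.000e-01] sz [23.2 60.2] a 47.8 zmed 59.1 zmax 65.6 mean [423.9   6.6]
rab 0.066-0.1 188 c [422.5  -3.3] sz [33.5 65.6] a 16.6 zmed 78.3 zmax 91.8 mean [421.3  -1.3]
tray rim 1211 c [500.8 358.4] sz [165.1 201.2] a 89.3 zmed 44.0 zmax 49.1 mean [503.  369.8]
max z [(0.1, [4, 3, 3, 29, 17, 3, 57, 57, 620]), (0.2, [58, 59, 58, 4, 4, 3, 59, 59, 57]), (0.3, [58, 59, 58, 4, 4, 4, 59, 59, 56]), (0.4, [47, 47, 82, 87, 91, 82, 82, 47, 47]), (0.5, [46, 47, 47, 30, 58, 82, 79, 47, 48]), (0.6, [48, 48, 47, 59, 91, 58, 4, 47, 49]), (0.7, [22, 36, 35, 58, 83, 58, 31, 4, 4])]
```

Top view: real wheel at about (340,123) with the offcut on it at (341,120), rabbit at (334,210) between the prism (268,204) and cone (393,208). The plain tray is at (181,175). The side view confirms this, with the wheel at (236,200), rabbit at (313,207) and plain tray at (250,315). The measured sizes match those given.

```bash
cat > g.py <<'E'
import sys; from h import *
# g.py x y z heading(tool y, deg): shift and turn in move units from the present pose
x,y,z,h=map(float,sys.argv[1:5]); s=arm.sense(); Q=R.from_quat(s["tcp_rot"])
h=np.radians(h); ty=np.array([np.cos(h),np.sin(h),0]); best=None
for sg in(1,-1):
    T=np.stack([np.cross(sg*ty,[0,0,-1]),sg*ty,[0,0,-1]],1)
    r=(Q.inv()*R.from_matrix(T)).as_rotvec(degrees=True)/6
    if best is None or np.linalg.norm(r)<np.linalg.norm(best): best=r
d=Q.inv().apply(np.array([x,y,z])-s["tool_pos"])/.04
print("shift",np.round(d,2),"turn",np.round(best,2),"pos",np.round(s["tool_pos"],4),"j",np.round(s["joint_positions"],2),"w",round(s["width"],4),"F",np.round(s["force"],1),"ff",round(s["finger_force"],1),"t",s["time_s"])
E
python3 g.py 0.625 -0.0225 0.2 107
```

```text
shift [-15.03 -10.68   0.78] turn [ 0.    0.   -5.85] pos [0.1863 0.5703 0.2313] j [ 1.04  0.1   0.1   1.56 -0.    1.35] w 0.0854 F [ 0.1  0.5 -0.3] ff 0.0 t 0.5
```

>>> {"method": "play_rows", "body": {
  "deltas": [
    [1, -0.8, -0.57, 0, 0, 0, 0],
    [1, -1.6, -1.14, 0, 0, 0, 0],
    [1, -2.4, -1.7, 0, 0, 0, 0],
    [1, -3.2, -2.27, 0, 0, 0, 0],
    [1, -4, -2.84, 0, 0, 0, 0]
  ]
}}

```text
time_s: 0.92
tool_pos: [0.3038, 0.4112, 0.2314]
tcp_rot: [0.157, 0.988, 0.0, 0.0]
force: [1.2, 0.4, 0.7]
width: 0.0854
finger_force: 0.0
```

>>> {"method": "play_rows", "body": {
  "deltas": [
    [1, -0.8, -0.57, 0, 0, 0, 0],
    [1, -1.6, -1.14, 0, 0, 0, 0],
    [1, -2.4, -1.7, 0, 0, 0, 0],
    [1, -3.2, -2.27, 0, 0, 0, 0],
    [1, -4, -2.84, 0, 0, 0, 0]
  ]
}}

```text
time_s: 1.33
tool_pos: [0.4208, 0.2533, 0.2316]
tcp_rot: [0.157, 0.988, 0.0, 0.0]
force: [1.5, 0.8, 0.3]
width: 0.085
finger_force: 0.0
```

>>> {"method": "play_rows", "body": {
  "deltas": [
    [1, -0.8, -0.57, 0, 0, 0, 0],
    [1, -1.6, -1.14, 0, 0, 0, 0],
    [1, -2.4, -1.7, 0, 0, 0, 0],
    [1, -3.2, -2.27, 0, 0, 0, 0],
    [1, -4, -2.84, 0, 0, 0, 0]
  ]
}}

```text
time_s: 1.75
tool_pos: [0.5377, 0.0955, 0.2315]
tcp_rot: [0.157, 0.988, 0.0, 0.0]
force: [0.4, 0.2, 0.0]
width: 0.0855
finger_force: 0.0
```

```bash
python3 g.py 0.625 -0.0225 0.2 107
```

```text
shift [-2.99 -2.13  0.79] turn [ 0.    0.01 -5.85] pos [0.5377 0.0955 0.2315] j [-0.06 -0.06 -0.07  1.56  0.    0.25] w 0.0855 F [0.4 0.2 0. ] ff 0.0 t 1.75
```

>>> {"method": "play_rows", "body": {
  "deltas": [
    [1, -0.7, -0.5, 0.2, 0, 0, -1.1],
    [1, -1.4, -1, 0.4, 0, 0, -2.2],
    [1, -2.1, -1.5, 0.6, 0, 0, -3.3],
    [1, -2.99, -2.13, 0.79, 0, 0, -4.5],
    [1, -2.99, -2.13, 0.79, 0, 0, -5.6]
  ]
}}

```text
time_s: 2.17
tool_pos: [0.6257, -0.0261, 0.1962]
tcp_rot: [-0.136, 0.991, -0.0, -0.001]
force: [1.6, -0.3, -0.3]
width: 0.0853
finger_force: 0.0
```

```bash
cat > w.py <<'E'
import sys; from h import *
def wcloud(n):
    q=arm.sense(); s=arm.snapshot("wrist"); save(s,n)
    z=s["z_map"]; K=np.array(s["mtx"]); v,u=np.mgrid[:z.shape[0],:z.shape[1]]
    a=(u-K[0,2])/K[0,0]; b=(v-K[1,2])/K[1,1]; th=np.hypot(a,b); k=np.tan(th)/np.maximum(th,1e-9)
    P=np.stack([a*k*z,-b*k*z,-z],-1); M=np.array(s["mount"]); P=P@M[:3,:3].T+M[:3,3]
    W=R.from_quat(q["tcp_rot"]).apply(P.reshape(-1,3)).reshape(P.shape)+q["tool_pos"]
    W[(z<=0)|(th>1.3)]=np.nan; return s,W
def rect(Q,n):
    if len(Q)<5: return print(n,"none")
    c,sz,a=cv2.minAreaRect(Q[:,:2].astype(np.float32)*1000)
    print(n,len(Q),"c",np.round(c,1),"sz",np.round(sz,1),"a",round(a,1),"zmed",round(np.median(Q[:,2])*1e3,1))
def near(W,x,y,r,a,b):
    P=W.reshape(-1,3); P=P[~np.isnan(P[:,0])]; return P[(np.hypot(P[:,0]-x,P[:,1]-y)<r)&(P[:,2]>a)&(P[:,2]<b)]
E
python3 g.py 0.625 -0.0225 0.2 107
python3 - <<'E'
from w import *
s,W=wcloud("w1")
for a,b in((.05,.06),(.066,.1),(.084,.1),(.072,.081)): rect(near(W,.632,-.022,.1,a,b),(a,b))
E
```

```text
shift [-0.01  0.09 -0.1 ] turn [ 0.   -0.02 -0.23] pos [ 0.6257 -0.0261  0.1962] j [-0.25  0.18  0.12  1.51 -0.   -0.52] w 0.0853 F [ 1.6 -0.3 -0.3] ff 0.0 t 2.1667
(0.05, 0.06) 19113 c [632.8 -20. ] sz [168.7 168.7] a 14.0 zmed 54.0
(0.066, 0.1) 3507 c [631.3 -21.2] sz [78.3 35.9] a 16.6 zmed 87.1
(0.084, 0.1) 2597 c [621.  -24.4] sz [56.5 35.8] a 16.7 zmed 87.5
(0.072, 0.081) 667 c [631.4 -20.9] sz [78.  35.1] a 16.7 zmed 76.2
```

View pics/w1.png

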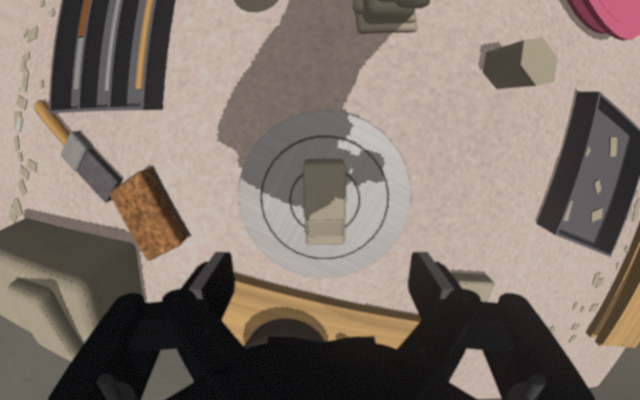

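The wrist view shows the offcut at (325,200), centred on the wheel between the fingers, with its low end toward them. All three cameras agree within 4 mm.

```bash
python3 g.py 0.624 -0.0235 0.059 106.7
```

```text
shift [0.   0.01 3.45] turn [ 0.01 -0.02 -0.1 ] pos [ 0.6247 -0.0241  0.1971] j [-0.25  0.18  0.12  1.51 -0.   -0.53] w 0.085 F [-0.5  0.9 -0.5] ff 0.0 t 2.2167
```

>>> {"method": "play_rows", "body": {
  "deltas": [
    [1, 0, 0, 0.9, 0, 0, -0.1],
    [1, 0, 0, 1.8, 0, 0, -0.1],
    [1, 0, 0, 2.6, 0, 0, -0.1],
    [1, 0, 0, 3.1, 0, 0, -0.1],
    [1, 0, 0, 3.4, 0, 0, -0.1]
  ],
  "grip_force": 40
}}

```text
time_s: 2.63
tool_pos: [0.622, -0.0196, 0.0608]
tcp_rot: [-0.139, 0.99, 0.001, -0.002]
force: [-1.1, -0.2, -0.6]
width: 0.0854
finger_force: 0.0
```

>>> {"method": "play_rows", "body": {
  "deltas": [
    [1, 0, 0, 0, 0, 0, 0],
    [1, 0, 0, 0, 0, 0, 0]
  ]
}}

```text
time_s: 2.8
tool_pos: [0.6241, -0.0204, 0.0646]
tcp_rot: [-0.14, 0.99, -0.0, 0.0]
force: [0.4, -1.2, 0.5]
width: 0.0856
finger_force: 0.0
```

```bash
python3 g.py 0.624 -0.0235 0.059 106.7
```

```text
shift [ 0.02 -0.07  0.14] turn [-0.    0.01 -0.11] pos [ 0.6241 -0.0204  0.0646] j [-0.24  0.21 -0.09  1.27  0.   -0.52] w 0.0856 F [ 0.4 -1.2  0.5] ff 0.0 t 2.8
```

>>> {"method": "play_rows", "body": {
  "deltas": [
    [1, 0, -0.07, 0.13, 0, 0, -0.1],
    [0.5, 0, -0.07, 0.13, 0, 0, -0.1],
    [0.2, 0, -0.07, 0.13, 0, 0, -0.1],
    [0.2, 0, -0.07, 0.13, 0, 0, -0.1],
    [0.2, 0, -0.07, 0.13, 0, 0, -0.1]
  ],
  "grip_force": 40
}}

```text
time_s: 3.22
tool_pos: [0.6252, -0.0236, 0.0591]
tcp_rot: [-0.145, 0.989, -0.0, 0.0]
force: [-0.1, -0.0, -0.0]
width: 0.0389
finger_force: 0.0
```

>>> {"method": "play_rows", "body": {
  "deltas": [
    [0.2, 0, 0, 0, 0, 0, 0],
    [0.2, 0, 0, 0, 0, 0, 0],
    [0.2, 0, 0, 0, 0, 0, 0],
    [0.2, 0, 0, 0, 0, 0, 0],
    [0.2, 0, 0, 0, 0, 0, 0]
  ]
}}

```text
time_s: 3.63
tool_pos: [0.6252, -0.0236, 0.0592]
tcp_rot: [-0.145, 0.989, -0.0, 0.001]
force: [-0.5, -0.6, 5.4]
width: 0.0355
finger_force: 41.7
```

>>> {"method": "play_rows", "body": {
  "deltas": [
    [0.2, 0, 0, -0.5, 0, 0, 0],
    [0.2, 0, 0, -1.2, 0, 0, 0],
    [0.2, 0, 0, -2, 0, 0, 0],
    [0.2, 0, 0, -2.7, 0, 0, 0],
    [0.2, 0, 0, -3, 0, 0, 0]
  ]
}}

```text
time_s: 4.05
tool_pos: [0.626, -0.0237, 0.1825]
tcp_rot: [-0.145, 0.989, -0.001, 0.002]
force: [0.7, 0.3, -0.2]
width: 0.0356
finger_force: 41.0
```

```bash
python3 g.py 0.502 0.357 0.18 106.7
```

```text
shift [ 0.23 10.01  0.04] turn [-0.02  0.04  0.  ] pos [ 0.626  -0.0237  0.1825] j [-0.25  0.17  0.09  1.48  0.   -0.54] w 0.0356 F [ 0.7  0.3 -0.2] ff 41.0 t 4.05
```

>>> {"method": "play_rows", "body": {
  "deltas": [
    [0.2, 0, 1, 0, 0, 0, 0],
    [0.2, 0, 2, 0, 0, 0, 0],
    [0.2, 0, 3, 0, 0, 0, 0],
    [0.2, 0.1, 4, 0, 0, 0, 0],
    [0.2, 0.1, 5, 0, 0, 0, 0]
  ]
}}

```text
time_s: 4.47
tool_pos: [0.5618, 0.1684, 0.1773]
tcp_rot: [-0.145, 0.989, 0.0, -0.001]
force: [1.7, 0.2, -1.0]
width: 0.0352
finger_force: 41.0
```

>>> {"method": "play_rows", "body": {
  "deltas": [
    [0.2, 0, 1, 0, 0, 0, 0],
    [0.2, 0, 2, 0, 0, 0, 0],
    [0.2, 0, 3, 0, 0, 0, 0],
    [0.2, 0.1, 4, 0, 0, 0, 0],
    [0.2, 0.1, 5, 0, 0, 0, 0]
  ]
}}

```text
time_s: 4.88
tool_pos: [0.5004, 0.3589, 0.1774]
tcp_rot: [-0.145, 0.989, -0.0, -0.001]
force: [-0.2, -0.6, 0.4]
width: 0.0355
finger_force: 41.0
```

>>> {"method": "play_rows", "body": {
  "deltas": [
    [0.2, 0, 0, 0, 0, 0, 0],
    [0.2, 0, 0, 0, 0, 0, 0]
  ]
}}

```text
time_s: 5.05
tool_pos: [0.5006, 0.3591, 0.1771]
tcp_rot: [-0.147, 0.989, -0.0, -0.001]
force: [-0.4, 0.1, -1.6]
width: 0.0353
finger_force: 41.0
```

```bash
python3 g.py 0.502 0.357 0.014 106.7
```

```text
shift [-0.02 -0.06  4.08] turn [-0.   -0.02  0.04] pos [0.5006 0.3591 0.1771] j [0.41 0.15 0.05 1.47 0.   0.12] w 0.0353 F [-0.4  0.1 -1.6] ff 41.0 t 5.05
```

>>> {"method": "play_rows", "body": {
  "deltas": [
    [0.2, 0, 0, 1, 0, 0, 0],
    [0.2, 0, 0, 2, 0, 0, 0],
    [0.2, 0, 0, 2.8, 0, 0, 0],
    [0.2, 0, 0, 3.3, 0, 0, 0],
    [0.2, 0, 0, 3.6, 0, 0, 0]
  ]
}}

```text
time_s: 5.47
tool_pos: [0.5004, 0.3551, 0.0302]
tcp_rot: [-0.145, 0.99, -0.001, -0.003]
force: [-0.7, -0.5, -0.3]
width: 0.0356
finger_force: 41.1
```

>>> {"method": "play_rows", "body": {
  "deltas": [
    [0.2, 0, 0, 0.2, 0, 0, 0],
    [0.2, 0, 0, 0.3, 0, 0, 0],
    [0.2, 0, 0, 0.4, 0, 0, 0],
    [0.2, 0, 0, 0.45, 0, 0, 0],
    [0.2, 0, 0, 0.45, 0, 0, 0]
  ]
}}

```text
time_s: 5.88
tool_pos: [0.5028, 0.3575, 0.0173]
tcp_rot: [-0.145, 0.989, 0.0, 0.001]
force: [0.3, -0.5, -1.7]
width: 0.0354
finger_force: 41.1
```

>>> {"method": "play_rows", "body": {
  "deltas": [
    [0.2, 0, 0, 0.1, 0, 0, 0],
    [0.2, 0, 0, 0.15, 0, 0, 0],
    [0.5, 0, 0, 0.15, 0, 0, 0],
    [0.75, 0, 0, 0.15, 0, 0, 0],
    [0.75, 0, 0, 0.15, 0, 0, 0]
  ]
}}

```text
time_s: 6.3
tool_pos: [0.5023, 0.3575, 0.0108]
tcp_rot: [-0.145, 0.989, 0.0, 0.0]
force: [0.1, -0.3, -0.1]
width: 0.0638
finger_force: 0.0
```

>>> {"method": "play_rows", "body": {
  "deltas": [
    [0.75, 0, 0, 0, 0, 0, 0],
    [0.75, 0, 0, 0, 0, 0, 0],
    [0.75, 0, 0, -0.5, 0, 0, 0],
    [0.75, 0, 0, -1.2, 0, 0, 0],
    [0.75, 0, 0, -2, 0, 0, 0]
  ]
}}

```text
time_s: 6.72
tool_pos: [0.5009, 0.3568, 0.0899]
tcp_rot: [-0.145, 0.989, -0.0, -0.001]
force: [0.7, -0.2, 0.2]
width: 0.0639
finger_force: 0.0
```

>>> {"method": "play_rows", "body": {
  "deltas": [
    [1, 0, 0, -1, 0, 0, 0],
    [1, 0, 0, -2, 0, 0, 0],
    [1, 0, 0, -2.5, 0, 0, 0],
    [1, 0, 0, -2.8, 0, 0, 0],
    [1, 0, 0, -3, 0, 0, 0]
  ]
}}

```text
time_s: 7.13
tool_pos: [0.5026, 0.3576, 0.2121]
tcp_rot: [-0.145, 0.989, 0.0, 0.001]
force: [-0.6, 0.2, -0.7]
width: 0.0857
finger_force: 0.0
```

```bash
python3 - <<'E'
from w import *
s,W=wcloud("w2")
rect(near(W,.505,.357,.07,.02,.06),"offcut"); rect(near(W,.505,.357,.07,.03,.06),"offcut hi")
s=arm.snapshot("side"); save(s,"side2"); W=cloud(s); rect(near(W,.505,.357,.07,.02,.06),"offcut side")
E
python3 g.py 0.423 -0.008 0.2 21.6
```

```text
offcut 2304 c [508.3 359.9] sz [78.  36.3] a 16.4 zmed 36.1
offcut hi 1828 c [501.2 357.7] sz [61.7 36.3] a 16.8 zmed 36.4
offcut side 708 c [508.4 360.5] sz [78.2 39.7] a 16.4 zmed 35.6
shift [ 4.53 -8.18  0.26] turn [ 0.    0.   14.18] pos [0.5023 0.3574 0.2106] j [0.41 0.15 0.11 1.53 0.   0.12] w 0.0854 F [0.1 0.4 0.4] ff 0.0 t 7.2333
```

Offcut is in the tray at (508,360), as both cameras measure it. Next, the rabbit.

>>> {"method": "play_rows", "body": {
  "deltas": [
    [1, 0.45, -0.82, 0, 0, 0, 0],
    [1, 0.9, -1.64, 0, 0, 0, 0],
    [1, 1.36, -2.46, 0, 0, 0, 0],
    [1, 1.8, -3.28, 0, 0, 0, 0],
    [1, 2.26, -4.1, 0, 0, 0, 0]
  ]
}}

```text
time_s: 7.65
tool_pos: [0.461, 0.1728, 0.2078]
tcp_rot: [-0.146, 0.989, 0.0, -0.002]
force: [0.7, 0.3, 0.5]
width: 0.0856
finger_force: 0.0
```

>>> {"method": "play_rows", "body": {
  "deltas": [
    [1, 0.45, -0.82, 0, 0, 0, 0],
    [1, 0.9, -1.64, 0, 0, 0, 0],
    [1, 1.36, -2.46, 0, 0, 0, 0],
    [1, 1.8, -3.28, 0, 0, 0, 0],
    [1, 2.26, -4.1, 0, 0, 0, 0]
  ]
}}

```text
time_s: 8.07
tool_pos: [0.4218, -0.01, 0.2082]
tcp_rot: [-0.145, 0.989, 0.001, -0.001]
force: [0.9, -0.3, -0.3]
width: 0.0855
finger_force: 0.0
```

>>> {"method": "play_rows", "body": {
  "deltas": [
    [1, 0, 0, 0, 0, 0, 1.1],
    [1, 0, 0, 0, 0, 0, 2.2],
    [1, 0, 0, 0, 0, 0, 3.3],
    [1, 0, 0, 0, 0, 0, 4.4],
    [1, 0, 0, 0, 0, 0, 5.5]
  ]
}}

```text
time_s: 8.48
tool_pos: [0.4224, -0.0087, 0.2081]
tcp_rot: [0.145, 0.989, 0.0, -0.002]
force: [-0.1, -0.8, 0.1]
width: 0.0852
finger_force: 0.0
```

>>> {"method": "play_rows", "body": {
  "deltas": [
    [1, 0, 0, 0, 0, 0, 1.1],
    [1, 0, 0, 0, 0, 0, 2.2],
    [1, 0, 0, 0, 0, 0, 3.3],
    [1, 0, 0, 0, 0, 0, 4.4],
    [1, 0, 0, 0, 0, 0, 5.5]
  ]
}}

```text
time_s: 8.9
tool_pos: [0.4224, -0.0085, 0.2081]
tcp_rot: [0.42, 0.908, -0.0, -0.002]
force: [0.6, -0.7, 0.0]
width: 0.0856
finger_force: 0.0
```

>>> {"method": "play_rows", "body": {
  "deltas": [
    [1, 0, 0, 0, 0, 0, 1.1],
    [1, 0, 0, 0, 0, 0, 2.2],
    [1, 0, 0, 0, 0, 0, 3.2],
    [1, 0, 0, 0, 0, 0, 3.2]
  ]
}}

```text
time_s: 9.23
tool_pos: [0.4224, -0.0085, 0.2083]
tcp_rot: [0.565, 0.825, -0.0, -0.002]
force: [0.5, 0.6, 0.4]
width: 0.0859
finger_force: 0.0
```

```bash
python3 g.py 0.423 -0.008 0.2 21.6; python3 - <<'E'
from w import *
s,W=wcloud("w3")
for a,b in((.008,.02),(.02,.055),(.055,.066),(.066,.1)): rect(near(W,.423,-.008,.06,a,b),(a,b))
E
```

```text
shift [0.01 0.02 0.21] turn [-0.02 -0.02 -0.06] pos [ 0.4224 -0.0085  0.2083] j [-0.33 -0.45 -0.44  1.58  0.    0.87] w 0.0859 F [0.5 0.6 0.4] ff 0.0 t 9.2333
(0.008, 0.02) 574 c [422.2  -9.9] sz [49.2 64.4] a 22.1 zmed 12.1
(0.02, 0.055) 246 c [425.1 -14.4] sz [38.1 66.2] a 22.1 zmed 49.2
(0.055, 0.066) 349 c [421.1  -5. ] sz [35.  62.1] a 16.1 zmed 57.6
(0.066, 0.1) 1793 c [421.3  -6.8] sz [34.5 57.4] a 23.5 zmed 78.1
```

View pics/w3.png

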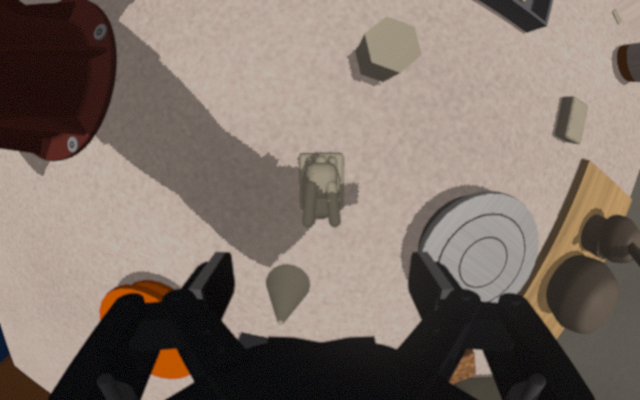

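The rabbit is at (321,187), ears toward the cone (287,292), centred between the fingers, and the wheel at (482,258) is empty. Base measures (422,-10) mm with its width along 22°.

```bash
python3 g.py 0.4232 -0.012 0.026 22.1
```

```text
shift [-0.09 -0.01  4.56] turn [-0.02 -0.02 -0.08] pos [ 0.4225 -0.0086  0.2086] j [-0.33 -0.45 -0.44  1.58  0.    0.86] w 0.0849 F [-0.3 -0.1 -1.7] ff 0.0 t 9.2833
```

>>> {"method": "play_rows", "body": {
  "deltas": [
    [1, -0.09, 0, 0.8, 0, 0, -0.1],
    [1, -0.09, 0, 1.6, 0, 0, -0.1],
    [1, -0.09, 0, 2.3, 0, 0, -0.1],
    [1, -0.09, 0, 2.9, 0, 0, -0.1],
    [1, -0.09, 0, 3.4, 0, 0, -0.1]
  ],
  "grip_force": 60
}}

```text
time_s: 9.7
tool_pos: [0.423, -0.0116, 0.0713]
tcp_rot: [0.557, 0.831, -0.0, -0.002]
force: [0.1, -0.7, 0.0]
width: 0.0855
finger_force: 0.0
```

>>> {"method": "play_rows", "body": {
  "deltas": [
    [1, 0, 0, 0.4, 0, 0, 0],
    [1, 0, 0, 0.7, 0, 0, 0],
    [1, 0, 0, 0.9, 0, 0, 0],
    [1, 0, 0, 1, 0, 0, 0],
    [1, 0, 0, 1.1, 0, 0, 0]
  ]
}}

```text
time_s: 10.12
tool_pos: [0.4247, -0.0122, 0.0304]
tcp_rot: [0.558, 0.83, 0.0, 0.0]
force: [-0.8, 0.3, 0.4]
width: 0.0859
finger_force: 0.0
```

>>> {"method": "play_rows", "body": {
  "deltas": [
    [1, 0, 0, 0, 0, 0, 0],
    [1, 0, 0, 0, 0, 0, 0]
  ]
}}

```text
time_s: 10.28
tool_pos: [0.425, -0.0123, 0.0311]
tcp_rot: [0.558, 0.83, 0.0, 0.0]
force: [0.0, 0.1, 0.7]
width: 0.0858
finger_force: 0.0
```

```bash
python3 g.py 0.4232 -0.012 0.026 22.1
```

```text
shift [ 0.02 -0.04  0.13] turn [0.01 0.   0.  ] pos [ 0.425  -0.0123  0.0311] j [-0.34 -0.4  -0.73  1.24  0.    0.85] w 0.0858 F [0.  0.1 0.7] ff 0.0 t 10.2833
```

>>> {"method": "play_rows", "body": {
  "deltas": [
    [1, 0, -0.05, 0.12, 0, 0, 0],
    [0.6, 0, -0.05, 0.12, 0, 0, 0],
    [0.4, 0, -0.05, 0.12, 0, 0, 0],
    [0.2, 0, -0.05, 0.12, 0, 0, 0],
    [0.2, 0, -0.05, 0.12, 0, 0, 0]
  ]
}}

```text
time_s: 10.7
tool_pos: [0.4229, -0.0129, 0.0259]
tcp_rot: [0.558, 0.83, 0.0, 0.0]
force: [3.4, 2.7, 2.4]
width: 0.039
finger_force: 2.7
```

>>> {"method": "play_rows", "body": {
  "deltas": [
    [0.2, 0, 0, 0, 0, 0, 0],
    [0.2, 0, 0, 0, 0, 0, 0],
    [0.2, 0, 0, 0, 0, 0, 0],
    [0.2, 0, 0, 0, 0, 0, 0],
    [0.2, 0, 0, 0, 0, 0, 0]
  ]
}}

```text
time_s: 11.12
tool_pos: [0.4231, -0.013, 0.0261]
tcp_rot: [0.558, 0.83, 0.0, 0.0]
force: [0.3, -0.5, 5.3]
width: 0.0374
finger_force: 61.1
```

>>> {"method": "play_rows", "body": {
  "deltas": [
    [0.2, 0, 0, -0.3, 0, 0, 0],
    [0.2, 0, 0, -0.9, 0, 0, 0],
    [0.2, 0, 0, -1.6, 0, 0, 0],
    [0.2, 0, 0, -2.3, 0, 0, 0],
    [0.2, 0, 0, -3, 0, 0, 0]
  ]
}}

```text
time_s: 11.53
tool_pos: [0.4219, -0.0126, 0.1462]
tcp_rot: [0.558, 0.83, -0.0, -0.001]
force: [1.4, -0.4, -2.2]
width: 0.0374
finger_force: 60.3
```

```bash
python3 g.py 0.6338 -0.0235 0.146 22.1
```

```text
shift [-2.25  4.8  -0.  ] turn [-0.01 -0.01  0.  ] pos [ 0.4219 -0.0126  0.1462] j [-0.34 -0.46 -0.56  1.47  0.    0.84] w 0.0374 F [ 1.4 -0.4 -2.2] ff 60.3 t 11.5333
```

>>> {"method": "play_rows", "body": {
  "deltas": [
    [0.2, -0.2, 0.4, 0, 0, 0, 0],
    [0.2, -0.5, 1, 0, 0, 0, 0],
    [0.2, -0.8, 1.7, 0, 0, 0, 0],
    [0.2, -1.1, 2.4, 0, 0, 0, 0],
    [0.2, -1.5, 3.1, 0, 0, 0, 0]
  ]
}}

```text
time_s: 11.95
tool_pos: [0.561, -0.0212, 0.1447]
tcp_rot: [0.558, 0.83, -0.0, -0.001]
force: [-0.4, 0.3, -0.9]
width: 0.037
finger_force: 60.7
```

>>> {"method": "play_rows", "body": {
  "deltas": [
    [0.2, -0.3, 0.7, 0, 0, 0, 0],
    [0.2, -0.5, 1.2, 0, 0, 0, 0],
    [0.2, -0.65, 1.5, 0, 0, 0, 0],
    [0.2, -0.75, 1.65, 0, 0, 0, 0],
    [0.2, -0.75, 1.7, 0, 0, 0, 0]
  ]
}}

```text
time_s: 12.37
tool_pos: [0.6346, -0.0243, 0.1445]
tcp_rot: [0.558, 0.83, -0.0, -0.001]
force: [0.3, 0.2, -2.3]
width: 0.0373
finger_force: 60.8
```

>>> {"method": "play_rows", "body": {
  "deltas": [
    [0.2, 0, 0, 0, 0, 0, 0],
    [0.2, 0, 0, 0, 0, 0, 0],
    [0.2, 0, 0, 0, 0, 0, 0]
  ]
}}

```text
time_s: 12.62
tool_pos: [0.6338, -0.0239, 0.1459]
tcp_rot: [0.558, 0.83, 0.0, -0.0]
force: [-0.1, 0.2, -1.4]
width: 0.0373
finger_force: 60.8
```

```bash
python3 g.py 0.6338 -0.0235 0.083 22.1; python3 - <<'E'
from w import *
s=arm.snapshot("side"); save(s,"side3"); W=cloud(s)
rect(near(W,.633,-.02,.095,.05,.06),"wheel"); rect(near(W,.633,-.02,.06,.08,.14),"rabbit low")
Q=near(W,.633,-.02,.06,.08,.3); print("zmin",np.percentile(Q[:,2],[0,1,3,10]))
E
```

```text
shift [0.01 0.01 1.57] turn [-0. -0.  0.] pos [ 0.6338 -0.0239  0.1459] j [-0.24  0.21  0.06  1.42  0.    0.94] w 0.0373 F [-0.1  0.2 -1.4] ff 60.8 t 12.6167
wheel 1747 c [633.  -18.1] sz [168.4 170.3] a 76.5 zmed 55.4
rabbit low 185 c [630.8 -16.1] sz [49.7 63. ] a 21.6 zmed 132.2
zmin [0.11992705 0.12433271 0.1300676  0.14232953]
```

View pics/side3.png

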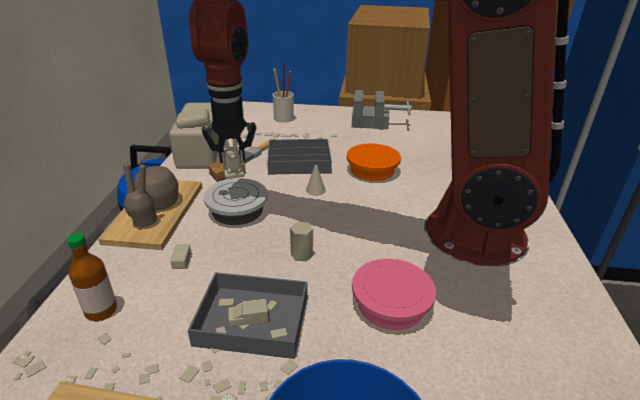

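The rabbit hangs upright in the gripper over the wheel at (233,157), base centre within 3 mm of the axis, and the offcut is in the plain tray at (250,311). Lowering.

>>> {"method": "play_rows", "body": {
  "deltas": [
    [0.2, 0, 0, 0.3, 0, 0, 0],
    [0.2, 0, 0, 0.6, 0, 0, 0],
    [0.2, 0, 0, 0.9, 0, 0, 0],
    [0.2, 0, 0, 1.1, 0, 0, 0],
    [0.2, 0, 0, 1.25, 0, 0, 0]
  ]
}}

```text
time_s: 13.08
tool_pos: [0.6334, -0.0237, 0.0933]
tcp_rot: [0.558, 0.83, -0.0, -0.001]
force: [0.0, -0.9, -1.2]
width: 0.0372
finger_force: 60.8
```

>>> {"method": "play_rows", "body": {
  "deltas": [
    [0.2, 0, 0, 0.1, 0, 0, 0],
    [0.2, 0, 0, 0.18, 0, 0, 0],
    [0.2, 0, 0, 0.24, 0, 0, 0],
    [0.2, 0, 0, 0.28, 0, 0, 0],
    [0.2, 0, 0, 0.28, 0, 0, 0]
  ]
}}

```text
time_s: 13.5
tool_pos: [0.6345, -0.024, 0.0845]
tcp_rot: [0.558, 0.83, 0.0, 0.0]
force: [1.2, 0.5, -2.0]
width: 0.0376
finger_force: 60.8
```

>>> {"method": "play_rows", "body": {
  "deltas": [
    [0.2, 0, 0, 0.02, 0, 0, 0],
    [0.2, 0, 0, 0.03, 0, 0, 0],
    [0.2, 0, 0, 0.03, 0, 0, 0]
  ]
}}

```text
time_s: 13.75
tool_pos: [0.6346, -0.024, 0.0835]
tcp_rot: [0.558, 0.83, 0.0, 0.0]
force: [-0.4, 0.3, -2.5]
width: 0.0374
finger_force: 60.8
```

Still about 2 mm up, with the rabbit's weight on the wrist.

>>> {"method": "play_rows", "body": {
  "deltas": [
    [0.2, 0, 0, 0.02, 0, 0, 0],
    [0.2, 0, 0, 0.03, 0, 0, 0],
    [0.2, 0, 0, 0.04, 0, 0, 0],
    [0.2, 0, 0, 0.04, 0, 0, 0]
  ]
}}

```text
time_s: 14.08
tool_pos: [0.6344, -0.024, 0.0816]
tcp_rot: [0.558, 0.83, 0.0, -0.0]
force: [0.1, 0.5, -1.6]
width: 0.0373
finger_force: 60.8
```

>>> {"method": "play_rows", "body": {
  "deltas": [
    [0.2, 0, 0, 0.01, 0, 0, 0],
    [0.2, 0, 0, 0.02, 0, 0, 0],
    [0.2, 0, 0, 0.02, 0, 0, 0]
  ]
}}

```text
time_s: 14.33
tool_pos: [0.6345, -0.024, 0.0812]
tcp_rot: [0.558, 0.83, 0.0, 0.0]
force: [-0.8, -0.8, 0.8]
width: 0.0373
finger_force: 61.1
```

>>> {"method": "play_rows", "body": {
  "deltas": [
    [0.5, 0, 0, 0, 0, 0, 0],
    [0.7, 0, 0, 0, 0, 0, 0],
    [1, 0, 0, 0, 0, 0, 0],
    [1, 0, 0, 0, 0, 0, 0],
    [1, 0, 0, 0, 0, 0, 0]
  ]
}}

```text
time_s: 14.75
tool_pos: [0.6345, -0.024, 0.0809]
tcp_rot: [0.558, 0.83, 0.0, 0.0]
force: [-0.2, -0.1, -0.1]
width: 0.0847
finger_force: 0.0
```

>>> {"method": "play_rows", "body": {
  "deltas": [
    [1, 0, 0, 0, 0, 0, 0],
    [1, 0, 0, -0.3, 0, 0, 0],
    [1, 0, 0, -0.8, 0, 0, 0],
    [1, 0, 0, -1.5, 0, 0, 0],
    [1, 0, 0, -2.3, 0, 0, 0]
  ]
}}

```text
time_s: 15.17
tool_pos: [0.6336, -0.0238, 0.1735]
tcp_rot: [0.558, 0.83, -0.0, -0.001]
force: [0.8, -0.7, 0.5]
width: 0.0855
finger_force: 0.0
```

>>> {"method": "play_rows", "body": {
  "deltas": [
    [1, 0, 0, -0.8, 0, 0, 0],
    [1, 0, 0, -1.5, 0, 0, 0],
    [1, 0, 0, -1.8, 0, 0, 0],
    [1, 0, 0, -2, 0, 0, 0],
    [1, 0, 0, -2, 0, 0, 0]
  ]
}}

```text
time_s: 15.58
tool_pos: [0.6352, -0.0242, 0.2554]
tcp_rot: [0.558, 0.83, 0.001, 0.002]
force: [0.1, -0.6, 0.9]
width: 0.0856
finger_force: 0.0
```

```bash
python3 - <<'E'
from w import *
q=arm.sense(); print(q["tool_pos"],q["width"])
s=arm.snapshot("side"); save(s,"side4"); W=cloud(s); s2,W2=wcloud("w4")
for n,V in(("side",W),("wrist",W2)):
    rect(near(V,.633,-.02,.095,.05,.06),n+" wheel"); rect(near(V,.633,-.02,.06,.063,.073),n+" base"); print(near(V,.633,-.02,.06,.1,.16)[:,2].max())
    rect(near(V,.505,.357,.07,.02,.06),n+" offcut")
E
```

```text
[ 0.63518232 -0.02421911  0.25544418] 0.0855828883145284
side wheel 1382 c [631.1 -14.9] sz [167.6 165.6] a 17.2 zmed 55.4
side base 131 c [632.8 -19.3] sz [49.8 67.1] a 22.0 zmed 68.3
0.1471953372065521
side offcut 715 c [508.2 361.4] sz [78.1 39.5] a 18.2 zmed 35.4
wrist wheel 13509 c [633.1 -19.8] sz [168.3 169. ] a 6.7 zmed 53.9
wrist base 666 c [634.2 -21.2] sz [50.9 65.7] a 22.2 zmed 66.6
0.14565846216858144
wrist offcut none
```

View pics/side4.png

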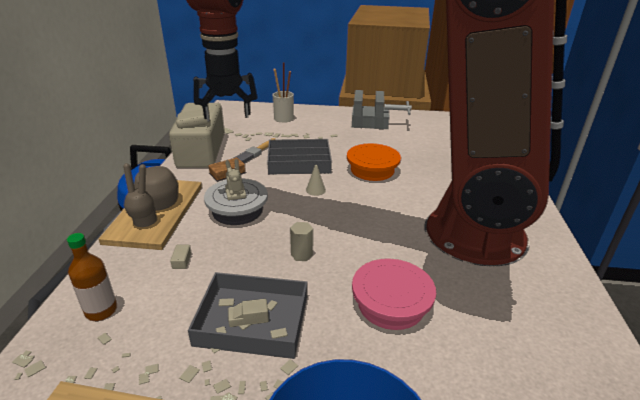

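The rabbit stands upright mid-wheel at (235,185), about 2 mm off the axis by the wrist camera, and the offcut lies in the tray at (250,311). The arm is clear, so I'm handing in.

```bash
python3 -c "
from rig import arm
print(arm.hand_in())"
```

```text
the job is handed in; nothing more can be done
None
```

The job is handed in, with no verdict returned: at the last look the offcut lay in the scrap tray and the rabbit stood upright about 2 mm from the turntable's axis, with the gripper open and clear.

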